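# Fill a cap feeder and hold its sprung index plunger back while it runs out

### The job

Tip all six blue screw caps from the steel scoop into the hopper of the cap feeder while its front flap is still latched, then set the scoop down on the table again, upright and clear of the feeder. Then take the black knob of the feeder's spring plunger, pull it straight up as far as it goes so that the pin comes out of its hole in the flap's tongue and the caps run out under the flap into the front tray, and finish still holding the plunger fully up, because it springs back and latches the flap if let go. No cap may end anywhere but in the tray, and the loose paste cup, the beaker and the scraper beside the work stay where they are.

Things in the scene. Friction and masses are not known exactly. Their poses are not given: they have to be found in the camera images.
- feeder: fixed sheet-aluminium cap feeder: hopper with a tray in front, 330 mm long (its x), 146 mm wide (y), 197 mm high. Origin: on the table, mid-width, in the plane of the front flap; x points from tray to hopper back, z up. On its -y side a plunger bracket reaches out to y = -135 mm. The hopper floor slopes at 35 degrees, from z = 142 at the back to 65 mm at the flap, and ends in a lip at x = -12, z = 57
- hopper_mouth (a point): middle of the hopper's open top, at feeder x = 64, y = 0, z = 180 mm. The hopper is 125 (x = 3 to 128) by 140 mm (y) inside at the top; its side and front walls are 3 mm thick with their top edges at z = 180 mm, the back wall flares outward and ends at x = 132, z = 197 mm
- tray_floor (a point): middle of the floor of the tray in front of the flap, at feeder x = -98, y = 0, z = 4 mm; inside, the tray spans x = -185 to -12 and y = -70 to 70 mm; its front wall is 34 mm high, its side walls rise from 34 mm at the front to 75 mm at the flap
- flap (a joint): steel flap that closes the hopper's front outlet, 146 mm wide, 80 mm high, 60 g, hinged along its top edge at feeder z = 151 mm and nearly balanced by a small counterweight outside the +y wall (y = 80 to 100, up to z = 205 mm). 0 = hanging shut (latched, it has 0.03 rad of play), up to 1.4 rad = swung out over the tray. Once unlatched the weight of the caps pushes it open; by itself it falls shut slowly
- flap_edge (a point): middle of the flap's lower edge
- plunger (a joint): sprung index plunger on the feeder's -y side, upright: 0 = pin seated in the hole of the flap's tongue (flap latched), 0.016 m = pulled fully up against its stop; the pin is clear of the hole from 0.012 m. The spring pushes it down with 6 N at 0 and 11 N at 0.016 m. It does not lock in the up position
- plunger_knob (a point): centre of the plunger's black knob, an upright ribbed cylinder 28 mm in diameter, 30 mm high; moves up with it. At rest at feeder x = 16, y = -117, z = 185 mm: its top is at 200 mm; below it is free room down to the barrel's top, z = 158 mm. The hopper's side wall (top at z = 180 mm) stands 44 mm from the knob's axis towards feeder +y
- scoop: loose steel scoop, 150 mm long, 90 wide, 105 high with its handle, 180 to 280 g. Origin: middle of its underside; x points to its open nose, z up. Smooth floor 3 mm thick; back wall 44 mm, side walls falling from 44 mm at the back to 3 at the nose, none at the nose; 85 mm wide inside. Held level the caps stay put; tipped nose-down by 30 to 50 degrees they slide out over the nose
- scoop_handle (a point): centre of the scoop's black handle bar, which runs along the scoop's x above the load: 85 mm long, 16 mm wide (scoop y), 20 mm high, its centre at scoop x = -10, y = 0, z = 95 mm; free on both sides, above and below; its rear end is carried by a strap from the back wall
- scoop_nose (a point): middle of the nose edge of the scoop's floor, at scoop x = 75, y = 0, z = 3 mm
- cap_1: blue ribbed screw cap 1 of 6, 33 mm in diameter, 22 mm high, 18 g; origin at its centre, z along its axis. At the start it lies flat in the scoop
- cap_2: blue ribbed screw cap 2 of 6, 33 mm in diameter, 22 mm high, 18 g; origin at its centre, z along its axis. At the start it lies flat in the scoop
- cap_3: blue ribbed screw cap 3 of 6, 33 mm in diameter, 22 mm high, 18 g; origin at its centre, z along its axis. At the start it lies flat in the scoop
- cap_4: blue ribbed screw cap 4 of 6, 33 mm in diameter, 22 mm high, 18 g; origin at its centre, z along its axis. At the start it lies flat in the scoop
- cap_5: blue ribbed screw cap 5 of 6, 33 mm in diameter, 22 mm high, 18 g; origin at its centre, z along its axis. At the start it lies flat in the scoop
- cap_6: blue ribbed screw cap 6 of 6, 33 mm in diameter, 22 mm high, 18 g; origin at its centre, z along its axis. At the start it lies flat in the scoop
- cup_24: loose sealed paste cup, clear with orange-brown paste, 104 mm in diameter, 46 mm high, to the right of the feeder; origin at the centre of its underside; leave it alone
- beaker: loose steel beaker, 70 mm in diameter, 69 mm high, behind the scoop; origin at the centre of its underside; leave it alone
- paste_scraper: loose scraper with blue handle, 60 x 164 x 14 mm, lying right of the tray; origin at the centre of its underside; leave it alone

How it is judged:
On the way, in this order (a step that is already met when the one before it is completed fails the run):
1. all six caps lie in the hopper while the plunger still latches the flap (x of cap_1 in the frame of feeder between 0 and 0.13 m and y of cap_1 in the frame of feeder between -0.07 and 0.07 m and z of cap_1 in the frame of feeder between 0.065 and 0.182 m and x of cap_2 in the frame of feeder between 0 and 0.13 m and y of cap_2 in the frame of feeder between -0.07 and 0.07 m and z of cap_2 in the frame of feeder between 0.065 and 0.182 m and x of cap_3 in the frame of feeder between 0 and 0.13 m and y of cap_3 in the frame of feeder between -0.07 and 0.07 m and z of cap_3 in the frame of feeder between 0.065 and 0.182 m and x of cap_4 in the frame of feeder between 0 and 0.13 m and y of cap_4 in the frame of feeder between -0.07 and 0.07 m and z of cap_4 in the frame of feeder between 0.065 and 0.182 m and x of cap_5 in the frame of feeder between 0 and 0.13 m and y of cap_5 in the frame of feeder between -0.07 and 0.07 m and z of cap_5 in the frame of feeder between 0.065 and 0.182 m and x of cap_6 in the frame of feeder between 0 and 0.13 m and y of cap_6 in the frame of feeder between -0.07 and 0.07 m and z of cap_6 in the frame of feeder between 0.065 and 0.182 m and value of joint plunger below 0.004 m and value of joint flap below 0.12 rad), for 0.2 s.
2. the scoop stands on the table again, let go, before the plunger is pulled (height (world z) of scoop below 0.006 m and angle between scoop's own z axis and vertical below 0.1 rad and contact force between the fingers and scoop below 0.1 N and value of joint plunger below 0.004 m), for 0.2 s.
At the end, for the whole second after the job is handed in: All six caps lie in the feeder's front tray, the plunger is held up by the fingers within 3 mm of its stop (at least 0.013 of 0.016 m) through the last second, and the scoop stands upright at rest on the table (within 6 mm, tilted under 0.1 rad), not touching the feeder (x of cap_1 in the frame of feeder between -0.186 and -0.015 m and y of cap_1 in the frame of feeder between -0.072 and 0.072 m and z of cap_1 in the frame of feeder between 0.004 and 0.055 m and x of cap_2 in the frame of feeder between -0.186 and -0.015 m and y of cap_2 in the frame of feeder between -0.072 and 0.072 m and z of cap_2 in the frame of feeder between 0.004 and 0.055 m and x of cap_3 in the frame of feeder between -0.186 and -0.015 m and y of cap_3 in the frame of feeder between -0.072 and 0.072 m and z of cap_3 in the frame of feeder between 0.004 and 0.055 m and x of cap_4 in the frame of feeder between -0.186 and -0.015 m and y of cap_4 in the frame of feeder between -0.072 and 0.072 m and z of cap_4 in the frame of feeder between 0.004 and 0.055 m and x of cap_5 in the frame of feeder between -0.186 and -0.015 m and y of cap_5 in the frame of feeder between -0.072 and 0.072 m and z of cap_5 in the frame of feeder between 0.004 and 0.055 m and x of cap_6 in the frame of feeder between -0.186 and -0.015 m and y of cap_6 in the frame of feeder between -0.072 and 0.072 m and z of cap_6 in the frame of feeder between 0.004 and 0.055 m and value of joint plunger above 0.013 m and contact force between the fingers and plunger above 3 N and contact force between the arm and flap below 0.1 N and contact force between scoop and plunger below 0.1 N and height (world z) of scoop below 0.006 m and angle between scoop's own z axis and vertical below 0.1 rad and linear speed of scoop below 0.02 m/s and horizontal distance between scoop and feeder above 0.12 m and contact force between scoop and feeder below 0.1 N); the arm keeps its last pose, push and grip.
It fails at once if the loose paste cup is moved more than 30 mm (distance of cup_24 from where it was at the start of the episode above 0.03 m).
It fails at once if the steel beaker is moved more than 30 mm (distance of beaker from where it was at the start of the episode above 0.03 m).
It fails at once if the scraper is moved more than 30 mm (distance of paste_scraper from where it was at the start of the episode above 0.03 m).
It also fails if it takes over 64 s, if anything falls off the work surface, if the arm or the gripper's body presses on something with over 40 N, if the wrist force passes 120 N, or if a joint passes its speed limit or range.

### The arm

A 6-joint arm with a two-finger parallel gripper is mounted at the origin on a cart in front of the work surface, level with it; the furniture and walls round the work are solid. World frame = base frame: x ahead of the robot, y to its left, z up, the work surface at z = 0. Lengths are in m, angles in rad, forces in N, time in s.
With the tool pointing down it reaches from about 0.3 to 0.875 m from the base axis. Payload 6.4 kg.
Tool frame: the origin (TCP) lies at the very end of the fingers, on their centre line; the grasp point (between the pads) lies 19 mm behind it (manip.grip_depth is the distance from the TCP to the grasp point, in m); z points along the fingers, y is the line along which they close (so a half turn about z gives the same grasp; the last joint's range is limited). The gripper opens to 88 mm and grips with 3 to 60 N. Pads are 18 mm wide; open, the fingers measure 123 mm over their backs; the gripper's body (75 mm by 187 mm) begins 45 mm behind the grasp point.
Start: joints at [-1.553, 0.181, 1.607, -0, 1.354, -0.206], TCP at [0.128, -0.561, 0.239] pointing down, gripper open.
Joint ranges: [-2.99, 2.99], [-0.89, 2.07], [0.3, 2.58], [-1.14, 4.28], [0, 2.63], [-3.12, 3.12]. Speed limits (rad/s): [2.57, 2.57, 3.01, 3.14, 3.14, 3.14].

### API

Orientations are given as [roll, pitch, yaw] about the fixed x, y, z axes, in that order (R = Rz(yaw) Ry(pitch) Rx(roll)).
In Python, from bench import manip gives the robot as it stands.
- The arm moves only by the tool play_rows, never from a script. Its argument "deltas" is a list of rows, each a list of 3 entries, a list of its own where there are three numbers: the closure, from 0 (fully open) to 1 (shut), then the shift along the tool's x, y, z in mm, then the turn, a rotation vector about the tool's x, y, z in rad. In form: [[grip, [tx, ty, tz], [wx, wy, wz]], ...]. A call has 1 to 12 rows; each row shifts and turns the commanded pose from where the row before left it, along the tool's axes as they then stand; what a row does not reach is not made up. A row lasts 1/10 s, in which the tool goes at most 50 mm and 8.59 degrees, less where a joint would pass 70% of its speed; a pose out of reach is approached as far as the arm can. A call with a gripper value outside its range is refused whole. The fingers move at their own pace and stop on an object; "squeeze" is the grip in N (left out, the last holds). Time passes only in rows, so rows that do not move let the fingers close. It gives the time, the measured TCP pose, the force, the opening and the grip force at its end, in the units of the state.
- manip.sense(): the state, without advancing time (a new reading comes with each control period).
- manip.grab_frame(name): name is "scene" or "top" or "wrist"; returns a dict with "pixels" (480x640x3 uint8, red, green, blue), "fx", "fy", "cx", "cy" (pixels), "D" ([k1, k2, p1, p2, k3] as OpenCV has them; the pictures are not rectified), "R" (3x3) and "t" (3): a world point X has camera coordinates R X + t; the wrist camera has in their place "tool_from_camera" (4x4, takes a point from camera to tool coordinates, whose origin is the TCP and whose axes are the flange's). Camera axes: x right, y down, z forward; pixel columns grow to the right and rows downward; lengths in m; the calibration is good to about 2 mm. A picture is of the moment at which its call begins: read the wrist's pose just before it. There is no depth.
- manip.job_done(): hands the job in; it is judged then, once.
Trained networks look in the newest picture that a camera, given by its name, has taken for a name from the list of things; names that differ only in an ending like _2 or _b are one class to them, and where a whole thing is asked for, a point or a joint stands for the part that bears it (a point fixed in the world has none). Each returns a list of dicts, best first, with "conf" (0 to 1); they miss things now and then, are a little off and sometimes report something else, mostly with a low value. They report only what shows in the picture. A call takes as long as a camera call.
- manip.recognise(camera, query): "position" ([row, column] in pixels, amid what is visible of it).
- manip.pinpoint(camera, query): "position" ([row, column] in pixels: a listed point, or the origin of a listed thing).
The state is a dict: "clock": time; "joint_positions": joint angles; "qvel": joint speeds; "effort": joint torques, N m; "eef_pos": TCP position; "eef_rot": TCP orientation; "wrist_force": force on the tool from outside, world axes, zero at the start; "ft_torque": the same for the moment, N m; "gripper_width": finger opening in m; "grasp_force": force on a finger pad.
Only numpy, scipy, OpenCV 4.12 (cv2) and the standard library are available. Lean on these libraries where they do the work, as an engineer would, in place of code of your own. Each camera call takes 0.05 s, during which the arm holds its last target. There are 200 camera calls.

## Working session

There is one attempt and no reset: what is moved stays moved. The work goes in short steps, Python scripts to look and compute and a tool call to move; the robot and the scene stay as the last step left them, time stands still between calls to the robot, and variables do not carry over. Pictures are saved under pics/ and viewed, at most 12 in all, crops included, and the job is handed in when it is done.

Besides the shell and the picture viewer there is one more tool, called as name(argument=value, ...), one argument or row to a line, values as JSON. play_rows: Moves the arm, as the interface text tells. Its arguments: {"type":"object","properties":{"deltas":{"type":"array"},"squeeze":{"type":"number"}},"required":["deltas"]}

```bash
mkdir -p pics
cat > h.py <<'E'
import numpy as np, cv2
from bench import manip
from scipy.spatial.transform import Rotation as Ro
def K(f): return np.array([[f['fx'],0,f['cx']],[0,f['fy'],f['cy']],[0,0,1.]])
def ray(f,rc):
    p=cv2.undistortPoints(np.array([[[rc[1],rc[0]]]],float),K(f),np.array(f['D'],float))[0,0]
    R=np.array(f['R']);t=np.array(f['t']); return -R.T@t, R.T@np.array([p[0],p[1],1.])
def atz(f,rc,z):
    o,d=ray(f,rc); return o+d*(z-o[2])/d[2]
def tri(rs):
    A=np.zeros((3,3));b=np.zeros(3)
    for o,d in rs:
        d=d/np.linalg.norm(d);P=np.eye(3)-np.outer(d,d);A+=P;b+=P@o
    x=np.linalg.solve(A,b); return x,[float(np.linalg.norm((np.eye(3)-np.outer(d,d)/(d@d))@(x-o))) for o,d in rs]
def save(f,n): cv2.imwrite('pics/'+n+'.png',f['pixels'][:,:,::-1])
E
python3 - <<'E'
from h import *
F={c:manip.grab_frame(c) for c in('scene','top')}
for c in F: save(F[c],c+'0'); print(c,-np.array(F[c]['R']).T@F[c]['t'])
for q in ['feeder','hopper_mouth','tray_floor','flap_edge','plunger_knob','scoop','scoop_handle','scoop_nose','cup_24','beaker','paste_scraper']:
    r={}
    for c in F:
        l=manip.pinpoint(c,q)
        if l: r[c]=l[0]
    print(q,{c:(np.round(v['position']),round(v['conf'],2)) for c,v in r.items()})
    if len(r)==2: print('   ',*[np.round(a,4) for a in tri([ray(F[c],r[c]['position']) for c in F])])
E
```

```text
scene [-0.29538597  0.7790658   0.84117532]
top [ 0.39814366 -0.01748271  1.47502292]
feeder {'scene': (array([269., 333.]), 0.78), 'top': (array([224., 340.]), 0.9)}
    [ 0.5814 -0.111  -0.009 ] [0.0022 0.0022]
hopper_mouth {'scene': (array([196., 320.]), 0.61), 'top': (array([271., 424.]), 0.71)}
    [ 0.5203 -0.1961  0.2227] [0.1423 0.1423]
tray_floor {'scene': (array([282., 356.]), 0.64), 'top': (array([257., 336.]), 0.86)}
    [ 0.4812 -0.0942  0.0118] [0.0003 0.0003]
flap_edge {'top': (array([223., 340.]), 0.75)}
plunger_knob {'scene': (array([281., 354.]), 0.59), 'top': (array([210., 386.]), 0.47)}
    [ 0.6527 -0.2779 -0.1621] [0.0001 0.0001]
scoop {'scene': (array([354., 260.]), 0.87), 'top': (array([269., 231.]), 0.93)}
    [0.4453 0.2264 0.0009] [0.0008 0.0008]
scoop_handle {'scene': (array([317., 260.]), 0.58), 'top': (array([267., 227.]), 0.59)}
    [0.4477 0.2215 0.0942] [0.0006 0.0006]
scoop_nose {'scene': (array([379., 238.]), 0.59), 'top': (array([272., 250.]), 0.67)}
    [ 0.4695  0.2158 -0.0994] [0.0461 0.0461]
cup_24 {'scene': (array([221., 399.]), 0.53), 'top': (array([215., 439.]), 0.56)}
    [ 0.6128 -0.4118  0.0096] [0.0027 0.0027]
beaker {'scene': (array([329., 169.]), 0.68), 'top': (array([204., 198.]), 0.75)}
    [ 0.6428  0.3277 -0.0025] [0.0031 0.0031]
paste_scraper {'top': (array([267., 419.]), 0.77)}
```

View pics/scene0.png

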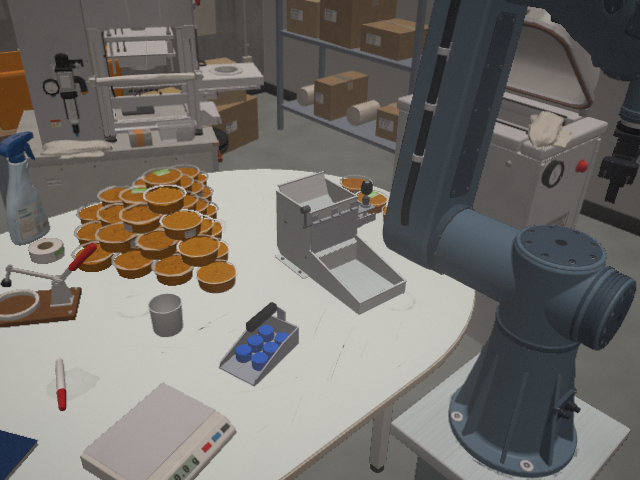

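View pics/top0.png

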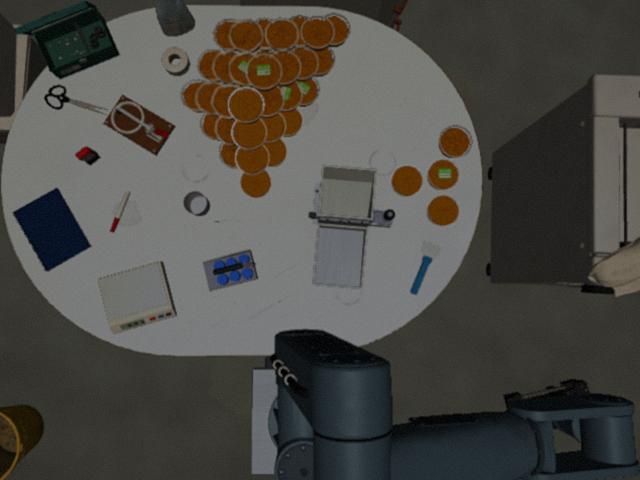

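Run:
```python
import cv2,numpy as np
t=cv2.imread('pics/top0.png');s=cv2.imread('pics/scene0.png')
R=lambda i,k:cv2.resize(i,None,fx=k,fy=k,interpolation=cv2.INTER_CUBIC)
a=R(t[150:300,190:300],3.6)
b=R(t[150:300,300:410],3.6)
cv2.imwrite('pics/c1.png',np.hstack([a,b]))
a=R(s[290:390,210:310],4);b=R(s[160:320,260:420],2.5)
cv2.imwrite('pics/c2.png',np.hstack([a,b]))
```

```text
(no output)
```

View pics/c1.png

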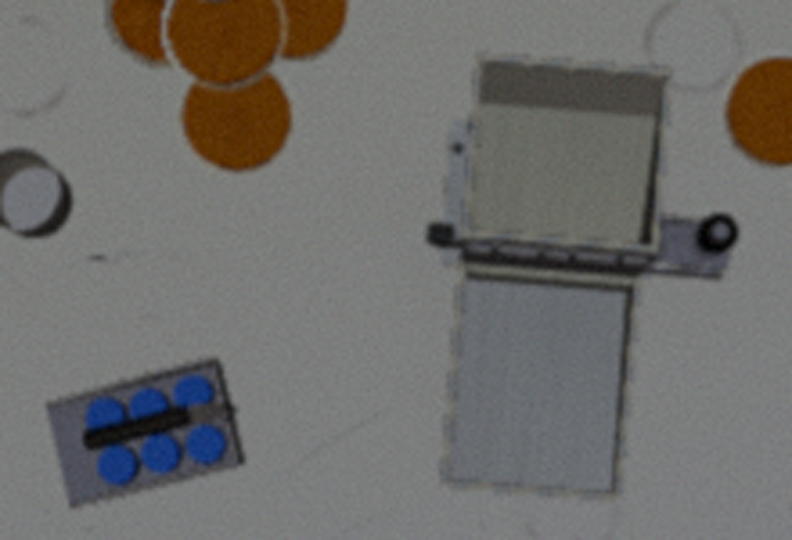

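View pics/c2.png

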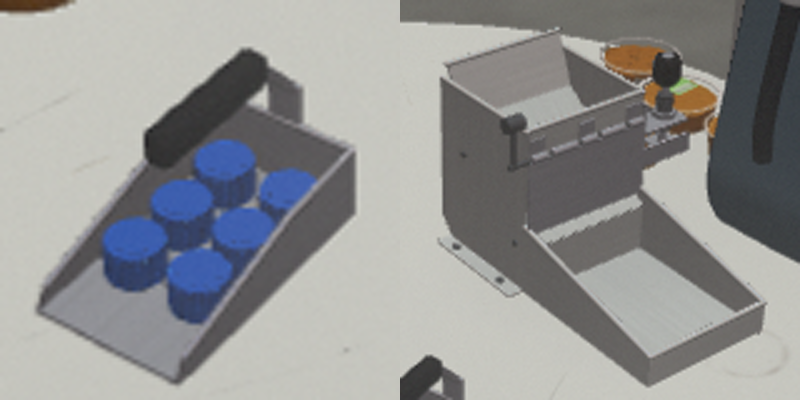

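Images: the scoop's nose points left (+y world), back wall right; its handle is at top px (267,228). The feeder is nearly aligned with world x, knob at top px about (214,389). Next I fit poses to the visible corners.

```bash
cat > fit.py <<'E'
from h import *
from scipy.optimize import least_squares
F={c:manip.grab_frame(c) for c in('scene','top')}
def proj(f,X): return cv2.projectPoints(np.array([X]),cv2.Rodrigues(np.array(f['R']))[0],np.array(f['t'],float),K(f),np.array(f['D'],float))[0].ravel()
def fit(obs,p0):
    def res(p):
        c,s=np.cos(p[2]),np.sin(p[2]);o=[]
        for cam,X,uv in obs:
            W=np.array([p[0]+c*X[0]-s*X[1],p[1]+s*X[0]+c*X[1],X[2]])
            o+=list(proj(F[cam],W)-uv)
        return np.array(o)
    r=least_squares(res,p0,loss='soft_l1'); print(np.round(r.x,4)); print(np.round(res(r.x).reshape(-1,2),1).tolist()); return r.x
tb=lambda u,v:np.array([300+(u-396)/3.6,150+v/3.6]); ta=lambda u,v:np.array([190+u/3.6,150+v/3.6])
sb=lambda u,v:np.array([260+(u-400)/2.5,160+v/2.5]); sa=lambda u,v:np.array([210+u/4,290+v/4])
m=lambda *a:np.array(a)/1000.
fd=fit([('top',m(-187,73,34),tb(443,487)),('top',m(-187,-73,34),tb(617,492)),('top',m(132,73,197),tb(480,58)),('top',m(132,-73,197),tb(668,72)),('top',m(16,-117,200),tb(718,230)),
('scene',m(-187,73,34),sb(650,362)),('scene',m(-187,-73,34),sb(766,302)),('scene',m(16,-117,185),sb(667,70)),('scene',m(132,73,197),sb(446,66)),('scene',m(132,-73,197),sb(561,31))],[.58,-.11,-.08])
sc=fit([('top',m(75,45,1),ta(72,505)),('top',m(75,-45,1),ta(50,402)),('top',m(-75,45,44),ta(243,463)),('top',m(-75,-45,44),ta(218,360)),
('scene',m(75,45,1),sa(180,382)),('scene',m(75,-45,1),sa(40,310)),('scene',m(-75,45,44),sa(354,150)),('top',m(-10,0,105),ta(137,427))],[.445,.226,1.8])
def loc(p,X): c,s=np.cos(p[2]),np.sin(p[2]); return np.round([p[0]+c*X[0]-s*X[1],p[1]+s*X[0]+c*X[1],X[2]],4)
print('handle',loc(sc,m(-10,0,95)),'knob',loc(fd,m(16,-117,185)),'mouth',loc(fd,m(64,0,180)))
s=manip.sense();print(s['clock'],s['joint_positions'],s['eef_rot'],s['eef_pos'],Ro.from_euler('xyz',s['eef_rot']).as_matrix().round(3))
E
python3 fit.py
```

```text
[ 0.5794 -0.1096 -0.0799]
[[-0.9, -1.1], [-0.4, 1.3], [-1.8, -0.2], [-0.1, 0.2], [-0.4, -0.2], [0.8, -1.8], [0.4, -0.2], [0.4, -0.6], [-0.1, -0.6], [0.3, -1.1]]
[0.4421 0.2264 1.8001]
[[-0.6, 0.1], [-0.7, -0.2], [-1.2, 0.1], [-0.9, -0.8], [0.4, -0.1], [0.5, -1.1], [2.2, -0.1], [-0.2, -0.3]]
handle [0.4443 0.2166 0.095 ] knob [ 0.586  -0.2275  0.185 ] mouth [ 0.6432 -0.1147  0.18  ]
1.3 [-1.55327791e+00  1.80813223e-01  1.60697239e+00 -1.70548924e-05
  1.35381806e+00 -2.06285803e-01] [-3.14157846e+00  1.40450408e-05  2.23807887e-01] [ 0.12763604 -0.56067573  0.23872038] [[ 0.975  0.222 -0.   ]
 [ 0.222 -0.975  0.   ]
 [-0.    -0.    -1.   ]]
```

play_rows(
  deltas=[
    [0,[15,-15,0],[0,0,0]],
    [0,[29,-30,0],[0,0,0]],
    [0,[29,-30,0],[0,0,0]],
    [0,[29,-30,0],[0,0,0]],
    [0,[29,-30,0],[0,0,0]],
    [0,[29,-30,0],[0,0,0]],
    [0,[29,-30,0],[0,0,0]],
    [0,[29,-30,0],[0,0,0]],
    [0,[29,-30,0],[0,0,0]],
    [0,[29,-30,0],[0,0,0]],
    [0,[29,-30,0],[0,0,0]],
    [0,[29,-30,0],[0,0,0]],
  ],
  squeeze=60,
)

```text
clock: 2.5
eef_pos: [0.3774, -0.1487, 0.2391]
eef_rot: [3.141, -0.001, 0.224]
wrist_force: [1.1, 0.2, -0.0]
gripper_width: 0.0881
grasp_force: 0.0
```

play_rows(
  deltas=[
    [0,[0,0,0],[0,0,-0.143]],
    [0,[0,0,0],[0,0,-0.143]],
    [0,[0,0,0],[0,0,-0.143]],
    [0,[0,0,0],[0,0,-0.143]],
    [0,[0,0,0],[0,0,-0.143]],
    [0,[0,0,0],[0,0,-0.143]],
    [0,[0,0,0],[0,0,-0.143]],
    [0,[0,0,0],[0,0,-0.143]],
    [0,[0,0,0],[0,0,-0.143]],
    [0,[0,0,0],[0,0,-0.143]],
    [0,[0,0,0],[0,0,-0.146]],
    [0,[0,0,0],[0,0,0]],
  ],
)

```text
clock: 3.7
eef_pos: [0.3768, -0.1502, 0.2388]
eef_rot: [3.141, 0.0, 1.801]
wrist_force: [0.2, 0.3, -0.2]
gripper_width: 0.0881
grasp_force: 0.0
```

play_rows(
  deltas=[
    [0,[30,13,0],[0,0,0]],
    [0,[38,17,0],[0,0,0]],
    [0,[38,17,0],[0,0,0]],
    [0,[38,17,0],[0,0,0]],
    [0,[38,17,0],[0,0,0]],
    [0,[38,17,0],[0,0,0]],
    [0,[38,17,0],[0,0,0]],
    [0,[38,17,0],[0,0,0]],
    [0,[30,11,0],[0,0,0]],
    [0,[16,6,0],[0,0,0]],
    [0,[0,0,10],[0,0,0]],
    [0,[0,0,0],[0,0,0]],
  ],
)

```text
clock: 4.9
eef_pos: [0.4431, 0.2164, 0.2269]
eef_rot: [-3.139, 0.0, 1.799]
wrist_force: [-0.6, 0.3, -0.3]
gripper_width: 0.0884
grasp_force: 0.0
```

```bash
cat >> h.py <<'E'
def wristframe():
    s=manip.sense();f=manip.grab_frame('wrist')
    T=np.eye(4);T[:3,:3]=Ro.from_euler('xyz',s['eef_rot']).as_matrix();T[:3,3]=s['eef_pos']
    W=T@np.array(f['tool_from_camera']);f['R']=W[:3,:3].T;f['t']=-W[:3,:3].T@W[:3,3];return f,s
E
python3 - <<'E'
from h import *
f,s=wristframe();save(f,'w1');print(s['eef_pos'],s['eef_rot'])
for q,z in(('scoop_handle',.095),('scoop_nose',.003),('scoop',0),('cap_1',.014)):
  for l in manip.pinpoint('wrist',q)[:1]: print(q,np.round(l['position']),l['conf'],atz(f,l['position'],z).round(4))
E
```

```text
[0.44309475 0.21638137 0.22693848] [-3.13853352e+00  3.73579331e-04  1.79850792e+00]
scoop_handle [228. 332.] 0.84 [0.4468 0.2204 0.095 ]
scoop_nose [123. 332.] 0.9 [0.4289 0.3033 0.003 ]
scoop [198. 327.] 0.69 [0.4413 0.2283 0.    ]
cap_1 [247. 351.] 0.97 [0.4766 0.1855 0.014 ]
```

View pics/w1.png

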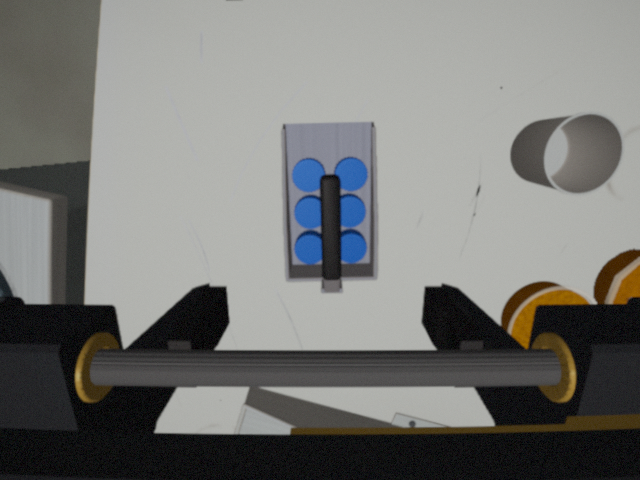

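Wrist picture: scoop seen square-on, handle centre at px (228,331), six caps in it, beaker well off at (150,582); pose agrees to 3 mm. Descend and grip.

play_rows(
  deltas=[
    [0,[3,2,25],[0,0,0]],
    [0,[0,0,35],[0,0,0]],
    [0,[0,0,35],[0,0,0]],
    [0,[0,0,30],[0,0,0]],
    [0,[0,0,20],[0,0,0]],
    [0,[0,0,7],[0,0,0]],
    [0.5,[0,0,0],[0,0,0]],
    [0.8,[0,0,0],[0,0,0]],
    [1,[0,0,0],[0,0,0]],
    [1,[0,0,0],[0,0,0]],
    [1,[0,0,0],[0,0,0]],
    [1,[0,0,0],[0,0,0]],
  ],
  squeeze=60,
)

```text
clock: 6.35
eef_pos: [0.4457, 0.2202, 0.0771]
eef_rot: [3.141, 0.0, 1.8]
wrist_force: [-0.1, 1.1, -0.0]
gripper_width: 0.0423
grasp_force: 0.0
```

play_rows(
  deltas=[
    [1,[0,0,0],[0,0,0]],
    [1,[0,0,-5],[0,0,0]],
    [1,[0,0,-15],[0,0,0]],
    [1,[0,0,-25],[0,0,0]],
    [1,[0,0,-25],[0,0,0]],
    [1,[0,0,-15],[0,0,0]],
    [1,[0,0,-5],[0,0,0]],
    [1,[0,0,0],[0,0,0]],
  ],
)

```text
clock: 7.15
eef_pos: [0.4455, 0.2201, 0.1669]
eef_rot: [3.141, -0.0, 1.8]
wrist_force: [0.2, -0.3, -4.2]
gripper_width: 0.0138
grasp_force: 60.0
```

Run:
```python
from h import *
g=manip.grab_frame('scene');save(g,'s2')
i=g['pixels'][200:400,180:380,::-1];cv2.imwrite('pics/s2c.png',cv2.resize(i,None,fx=3,fy=3))
f,s=wristframe();print(s['eef_pos'],s['gripper_width'],s['ft_torque'])
for q in('scoop_handle','scoop_nose'):
  a=manip.pinpoint('wrist',q);b=manip.pinpoint('scene',q)
  if a and b: print(q,a[0]['conf'],b[0]['conf'],tri([ray(f,a[0]['position']),ray(g,b[0]['position'])]))
```

```text
[0.44495427 0.21999892 0.16607172] 0.013491523191171117 [-0.08475559 -0.09279154 -0.01980413]
scoop_handle 0.7 0.8 (array([0.44289074, 0.22301163, 0.16837314]), [0.0009283226523211787, 0.0009283226523210006])
scoop_nose 0.57 0.59 (array([0.42788015, 0.30343021, 0.06689014]), [0.0014924652575748854, 0.0014924652575749697])
```

View pics/s2c.png

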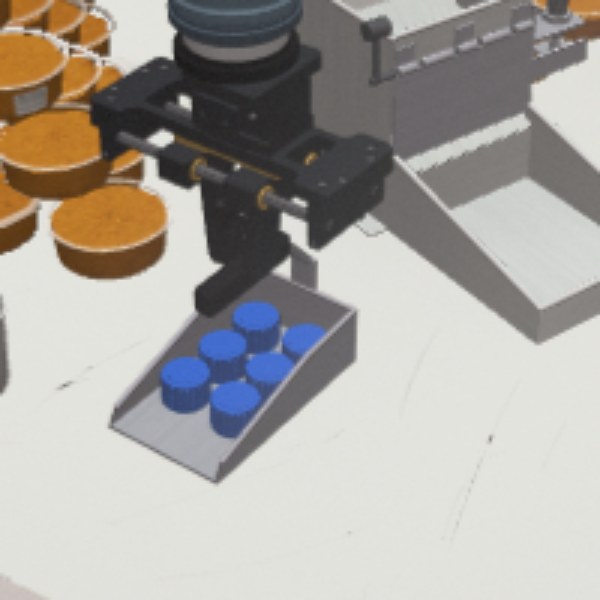

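The scene shows the scoop held level, but the fingers closed late: only the pad tips hold the bar (handle centre z 0.168, TCP 0.166). I set it down and grip deeper.

play_rows(
  deltas=[
    [1,[0,0,15],[0,0,0]],
    [1,[0,0,25],[0,0,0]],
    [1,[0,0,18],[0,0,0]],
    [1,[0,0,5],[0,0,0]],
    [1,[0,0,2],[0,0,0]],
    [1,[0,0,1],[0,0,0]],
    [1,[0,0,0],[0,0,0]],
  ],
)

```text
clock: 8.15
eef_pos: [0.446, 0.2203, 0.1022]
eef_rot: [3.141, 0.0, 1.8]
wrist_force: [-3.3, -1.1, 6.0]
gripper_width: 0.0136
grasp_force: 60.0
```

play_rows(
  deltas=[
    [0.6,[0,0,0],[0,0,0]],
    [0.6,[0,0,0],[0,0,0]],
    [0.6,[0,0,0],[0,0,0]],
    [0.6,[2,0,10],[0,0,0]],
    [0.6,[0,0,12],[0,0,0]],
    [0.6,[0,0,6],[0,0,0]],
    [1,[0,0,0],[0,0,0]],
    [1,[0,0,0],[0,0,0]],
    [1,[0,0,0],[0,0,0]],
    [1,[0,0,0],[0,0,0]],
    [1,[0,0,0],[0,0,0]],
    [1,[0,0,0],[0,0,0]],
  ],
)

```text
clock: 9.35
eef_pos: [0.4449, 0.222, 0.0727]
eef_rot: [-3.141, 0.0, 1.8]
wrist_force: [-0.5, -0.7, -3.1]
gripper_width: 0.0145
grasp_force: 60.0
```

play_rows(
  deltas=[
    [1,[0,0,0],[0,0,0]],
    [1,[0,0,-10],[0,0,0]],
    [1,[0,0,-25],[0,0,0]],
    [1,[0,0,-35],[0,0,0]],
    [1,[0,0,-35],[0,0,0]],
    [1,[0,0,-35],[0,0,0]],
    [1,[0,0,-35],[0,0,0]],
    [1,[0,0,-35],[0,0,0]],
    [1,[0,0,-25],[0,0,0]],
    [1,[0,0,-15],[0,0,0]],
    [1,[0,0,-5],[0,0,0]],
  ],
)

```text
clock: 10.45
eef_pos: [0.4455, 0.2223, 0.3304]
eef_rot: [3.138, -0.0, 1.8]
wrist_force: [0.3, 0.4, -4.2]
gripper_width: 0.0149
grasp_force: 60.0
```

play_rows(
  deltas=[
    [1,[0,0,0],[0,0,0.08]],
    [1,[0,0,0],[0,0,0.145]],
    [1,[0,0,0],[0,0,0.145]],
    [1,[0,0,0],[0,0,0.145]],
    [1,[0,0,0],[0,0,0.145]],
    [1,[0,0,0],[0,0,0.145]],
    [1,[0,0,0],[0,0,0.145]],
    [1,[0,0,0],[0,0,0.145]],
    [1,[0,0,0],[0,0,0.145]],
    [1,[0,0,0],[0,0,0.145]],
    [1,[0,0,0],[0,0,0.145]],
    [1,[0,0,0],[0,0,0.145]],
  ],
)

```text
clock: 11.65
eef_pos: [0.4443, 0.2219, 0.3268]
eef_rot: [3.141, 0.002, 0.119]
wrist_force: [-0.3, -0.6, -4.2]
gripper_width: 0.0149
grasp_force: 60.0
```

play_rows(
  deltas=[
    [1,[0,0,0],[0,0,0.12]],
    [1,[0,0,0],[0,0,0.08]],
    [1,[0,0,0],[0,0,0.005]],
    [1,[0,0,0],[0,0,0]],
  ],
)

```text
clock: 12.05
eef_pos: [0.4446, 0.222, 0.3272]
eef_rot: [3.141, 0.001, -0.078]
wrist_force: [0.4, 0.4, -4.0]
gripper_width: 0.015
grasp_force: 60.0
```

play_rows(
  deltas=[
    [1,[3,8,0],[0,0,0]],
    [1,[6,18,0],[0,0,0]],
    [1,[11,28,0],[0,0,0]],
    [1,[14,35,0],[0,0,0]],
    [1,[14,37,0],[0,0,0]],
    [1,[14,37,0],[0,0,0]],
    [1,[14,37,0],[0,0,0]],
    [1,[14,37,0],[0,0,0]],
    [1,[12,34,0],[0,0,0]],
    [1,[9,26,0],[0,0,0]],
    [1,[6,16,0],[0,0,0]],
    [1,[3,7,0],[0,0,0]],
  ],
)

```text
clock: 13.25
eef_pos: [0.539, -0.1081, 0.3274]
eef_rot: [-3.141, 0.001, -0.081]
wrist_force: [-0.2, 0.2, -2.7]
gripper_width: 0.0149
grasp_force: 60.0
```

play_rows(
  deltas=[
    [1,[0,0,8],[0,0,0]],
    [1,[0,0,13],[0,0,0]],
    [1,[0,0,9],[0,0,0]],
    [1,[0,0,5],[0,0,0]],
    [1,[0,0,0],[0,0,0]],
  ],
)

```text
clock: 13.75
eef_pos: [0.5384, -0.1055, 0.2914]
eef_rot: [-3.141, 0.002, -0.079]
wrist_force: [-0.1, 0.0, -2.8]
gripper_width: 0.0149
grasp_force: 60.0
```

Run:
```python
from h import *
g=manip.grab_frame('scene')
a=g['pixels'][120:320,220:420,::-1]
t=manip.grab_frame('top');b=t['pixels'][150:300,285:435,::-1]
cv2.imwrite('pics/p3.png',np.hstack([cv2.resize(a,(400,400)),cv2.resize(b,(400,400))]))
s=manip.sense();print(s['eef_pos'],s['eef_rot'],s['clock'],s['joint_positions'])
```

```text
[ 0.53908081 -0.10612086  0.29283099] [ 3.14155581e+00 -1.52571785e-04 -7.95189204e-02] 13.85 [-4.10461363e-01  8.18930949e-02  1.60760371e+00  1.48349218e-05
  1.45193959e+00  1.23985213e+00]
```

View pics/p3.png

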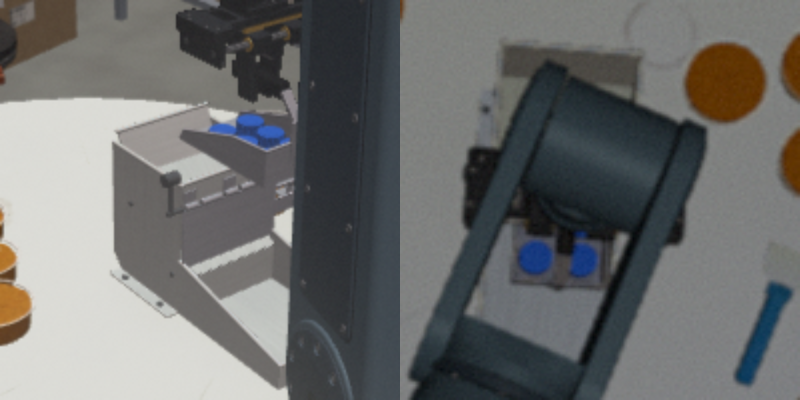

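The picture shows the scoop (blue caps at crop px (125,250) and, in the top view, (257,555)) with its nose over the hopper, clear of the counterweight. Now tip.

play_rows(
  deltas=[
    [1,[0,0,10],[0,0,0]],
    [1,[0,0,10],[0,0,0]],
    [1,[3.6,0,-4],[0,-0.05,0]],
    [1,[7.4,0,-7.8],[0,-0.1,0]],
    [1,[7.4,0,-7.8],[0,-0.1,0]],
    [1,[5.5,0,-6],[0,-0.075,0]],
    [1,[2.9,0,-3.2],[0,-0.04,0]],
    [1,[2.9,0,-3.2],[0,-0.04,0]],
    [1,[2.9,0,-3.2],[0,-0.04,0]],
    [1,[2.9,0,-3.2],[0,-0.04,0]],
    [1,[2.9,0,-3.2],[0,-0.04,0]],
    [1,[2.9,0,-3.2],[0,-0.04,0]],
  ],
)

```text
clock: 15.05
eef_pos: [0.5897, -0.1107, 0.3046]
eef_rot: [-3.141, 0.566, -0.08]
wrist_force: [-0.7, -0.6, -1.6]
gripper_width: 0.0148
grasp_force: 60.0
```

play_rows(
  deltas=[
    [1,[2.9,0,-3.2],[0,-0.04,0]],
    [1,[2.9,0,-3.2],[0,-0.04,0]],
    [1,[2.9,0,-3.2],[0,-0.04,0]],
    [1,[2.9,0,-3.2],[0,-0.04,0]],
    [1,[2.9,0,-3.2],[0,-0.04,0]],
    [1,[2.9,0,-3.2],[0,-0.04,0]],
    [1,[2.9,0,-3.2],[0,-0.04,0]],
    [1,[0,0,0],[0,0,0]],
    [1,[0,0,0],[0,0,0]],
    [1,[0,0,0],[0,0,0]],
    [1,[0,0,0],[0,0,0]],
    [1,[0,0,0],[0,0,0]],
  ],
)

```text
clock: 16.25
eef_pos: [0.6189, -0.113, 0.3107]
eef_rot: [3.141, 0.843, -0.08]
wrist_force: [0.9, -0.6, -2.3]
gripper_width: 0.015
grasp_force: 60.0
```

Run:
```python
from h import *
g=manip.grab_frame('scene')
a=g['pixels'][120:320,220:420,::-1]
f,s=wristframe();b=f['pixels'][:,:,::-1]
cv2.imwrite('pics/p4.png',np.hstack([cv2.resize(a,(400,400)),cv2.resize(b,(400,300))[np.r_[0:300,[0]*100]]]))
print(s['eef_pos'],s['eef_rot'],s['clock'],s['wrist_force'])
```

```text
[ 0.61888211 -0.11295099  0.3106451 ] [ 3.14123996  0.84364612 -0.08043727] 16.3 [ 0.71331011 -0.41528563 -3.01079495]
```

View pics/p4.png

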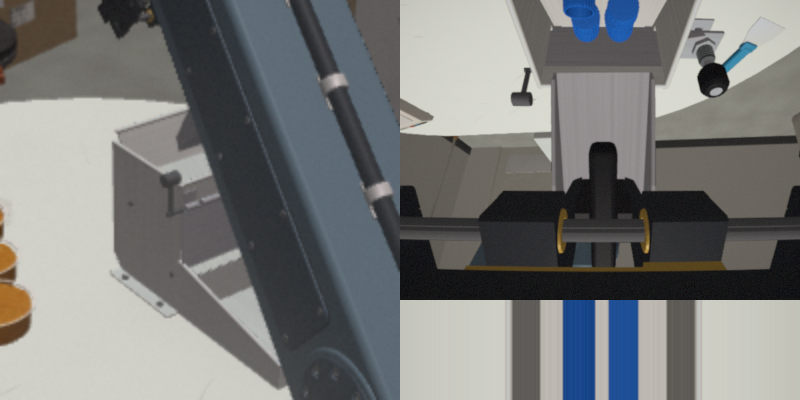

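Wrist view: the scoop floor is bare and caps lie in the hopper (top of image, (20,600)); knob at (80,712). Level the scoop and retreat.

play_rows(
  deltas=[
    [1,[-11,0,-10],[0,0,0]],
    [1,[0,0,0],[0,0.12,0]],
    [1,[0,0,0],[0,0.145,0]],
    [1,[0,0,0],[0,0.145,0]],
    [1,[0,0,0],[0,0.145,0]],
    [1,[0,0,0],[0,0.145,0]],
    [1,[0,0,0],[0,0.143,0]],
    [1,[-10,-15,0],[0,0,0]],
    [1,[-15,-35,0],[0,0,0]],
    [1,[-20,-40,0],[0,0,0]],
    [1,[-20,-40,0],[0,0,0]],
    [1,[-20,-40,0],[0,0,0]],
  ],
)

```text
clock: 17.55
eef_pos: [0.5467, 0.0644, 0.3265]
eef_rot: [3.141, 0.002, -0.08]
wrist_force: [0.9, 1.0, -2.4]
gripper_width: 0.015
grasp_force: 60.0
```

play_rows(
  deltas=[
    [1,[-20,-40,0],[0,0,0]],
    [1,[-20,-40,0],[0,0,0]],
    [1,[-20,-40,10],[0,0,0]],
    [1,[-15,-30,10],[0,0,0]],
    [1,[-10,-15,10],[0,0,0]],
    [1,[0,0,0],[0,0,0]],
  ],
)

```text
clock: 18.15
eef_pos: [0.4741, 0.2363, 0.295]
eef_rot: [3.141, 0.005, -0.076]
wrist_force: [0.9, 0.1, -3.1]
gripper_width: 0.0151
grasp_force: 60.0
```

Run:
```python
from h import *
g=manip.grab_frame('scene')
a=g['pixels'][120:360,180:420,::-1]
t=manip.grab_frame('top');b=t['pixels'][140:300,210:370,::-1]
cv2.imwrite('pics/p5.png',np.hstack([cv2.resize(a,(400,400)),cv2.resize(b,(400,400))]))
s=manip.sense();print(s['eef_pos'],s['eef_rot'],s['clock'],s['wrist_force'],s['gripper_width'])
for c in('top','scene'): print([ (np.round(l['position']),round(l['conf'],2)) for l in manip.recognise(c,'cap_1')])
```

```text
[0.47637688 0.23442467 0.29622986] [ 3.14086294e+00  1.35652657e-03 -7.88731035e-02] 18.25 [-0.28708557 -0.05469206 -1.50929229] 0.014813610582520738
[(array([206., 351.]), 0.69), (array([212., 349.]), 0.51), (array([197., 338.]), 0.47), (array([210., 338.]), 0.43)]
[(array([229., 336.]), 0.45)]
```

View pics/p5.png

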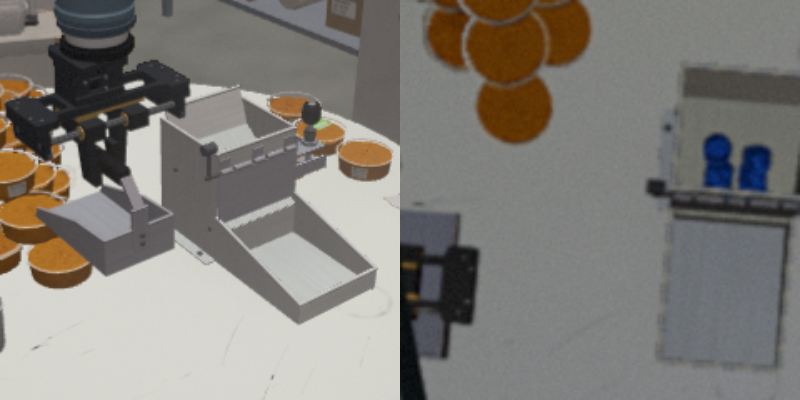

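Both views: the caps sit in two columns in the hopper (right crop px (165,735)), the tray is empty and the flap shut; scoop is held over free table. Set it down.

play_rows(
  deltas=[
    [1,[-10,0,15],[0,0,0]],
    [1,[-15,0,30],[0,0,0]],
    [1,[-10,0,40],[0,0,0]],
    [1,[-5,0,40],[0,0,0]],
    [1,[0,0,40],[0,0,0]],
    [1,[0,0,30],[0,0,0]],
    [1,[0,0,15],[0,0,0]],
    [1,[0,0,7],[0,0,0]],
    [1,[0,0,3],[0,0,0]],
    [1,[0,0,1],[0,0,0]],
    [1,[0,0,1],[0,0,0]],
    [1,[0,0,0.5],[0,0,0]],
  ],
)

```text
clock: 19.55
eef_pos: [0.4369, 0.238, 0.0737]
eef_rot: [-3.141, 0.0, -0.08]
wrist_force: [0.2, -0.1, -2.8]
gripper_width: 0.015
grasp_force: 60.0
```

play_rows(
  deltas=[
    [1,[0,0,1],[0,0,0]],
    [1,[0,0,0.5],[0,0,0]],
    [0.5,[0,0,0],[0,0,0]],
    [0.5,[0,0,0],[0,0,0]],
    [0.5,[0,0,0],[0,0,0]],
    [0.5,[0,0,0],[0,0,0]],
    [0.5,[0,0,-10],[0,0,0]],
    [0.5,[0,0,-30],[0,0,0]],
    [0.5,[0,0,-45],[0,0,0]],
    [0.5,[0,0,-48],[0,0,0]],
    [0.5,[0,0,-48],[0,0,0]],
    [0.5,[0,0,-20],[0,0,0]],
  ],
)

```text
clock: 20.75
eef_pos: [0.4383, 0.2384, 0.2784]
eef_rot: [-3.139, -0.006, -0.08]
wrist_force: [0.8, 0.2, -1.4]
gripper_width: 0.0436
grasp_force: 0.0
```

play_rows(
  deltas=[
    [0.4,[8,19,0],[0,0,0]],
    [0.4,[15,37,0],[0,0,0]],
    [0.4,[17,42,0],[0,0,0]],
    [0.4,[17,42,0],[0,0,0]],
    [0.4,[17,42,0],[0,0,0]],
    [0.4,[17,42,0],[0,0,0]],
    [0.4,[17,42,0],[0,0,0]],
    [0.4,[17,42,0],[0,0,0]],
    [0.4,[17,42,0],[0,0,0]],
    [0.4,[17,42,0],[0,0,0]],
    [0.4,[15,37,0],[0,0,0]],
    [0.4,[10,24,0],[0,0,0]],
  ],
)

```text
clock: 21.95
eef_pos: [0.5838, -0.2315, 0.2724]
eef_rot: [3.141, 0.002, -0.082]
wrist_force: [0.7, -0.4, -0.1]
gripper_width: 0.0529
grasp_force: 0.0
```

play_rows(
  deltas=[
    [0.4,[0,0,0],[0,0,-0.143]],
    [0.4,[0,0,0],[0,0,-0.143]],
    [0.4,[0,0,0],[0,0,-0.143]],
    [0.4,[0,0,0],[0,0,-0.143]],
    [0.4,[0,0,0],[0,0,-0.143]],
    [0.4,[0,0,0],[0,0,-0.143]],
    [0.4,[0,0,0],[0,0,-0.143]],
    [0.4,[0,0,0],[0,0,-0.143]],
    [0.4,[0,0,0],[0,0,-0.143]],
    [0.4,[0,0,0],[0,0,-0.143]],
    [0.4,[0,0,0],[0,0,-0.14]],
    [0.4,[0,0,0],[0,0,0]],
  ],
)

```text
clock: 23.15
eef_pos: [0.5836, -0.2284, 0.2725]
eef_rot: [-3.14, 0.0, 1.491]
wrist_force: [0.3, -0.6, 0.3]
gripper_width: 0.0526
grasp_force: 0.0
```

Run:
```python
from h import *
f,s=wristframe();g=manip.grab_frame('scene');save(f,'w6');print(s['eef_pos'],s['eef_rot'],s['clock'],s['gripper_width'])
for l in manip.pinpoint('wrist','plunger_knob')[:2]: print(np.round(l['position']),l['conf'],atz(f,l['position'],.185).round(4))
print(manip.pinpoint('scene','scoop')[:1])
for l in manip.pinpoint('scene','scoop')[:1]: print(atz(g,l['position'],0))
```

```text
[ 0.58358157 -0.22844328  0.27254704] [-3.13990461e+00  1.48210623e-04  1.49102509e+00] 23.15 0.05258124245838196
[244. 333.] 0.89 [ 0.5884 -0.2259  0.185 ]
[{'position': [356.5, 255.3], 'conf': 0.93}]
[0.44652408 0.23925223 0.        ]
```

View pics/w6.png

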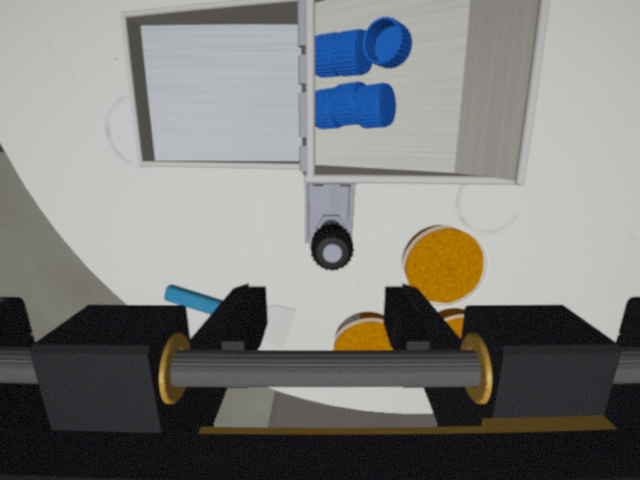

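Wrist view: knob at px (244,333), open-field around both fingers, six caps still stacked in the hopper. Descend and grip, then pull.

play_rows(
  deltas=[
    [0.4,[2,3,20],[0,0,0]],
    [0.4,[0,0,30],[0,0,0]],
    [0.4,[0,0,28],[0,0,0]],
    [0.4,[0,0,16],[0,0,0]],
    [0.4,[0,0,8],[0,0,0]],
    [0.4,[0,0,0],[0,0,0]],
    [1,[0,0,0],[0,0,0]],
    [1,[0,0,0],[0,0,0]],
    [1,[0,0,0],[0,0,0]],
    [1,[0,0,0],[0,0,0]],
    [1,[0,0,0],[0,0,0]],
    [1,[0,0,0],[0,0,0]],
  ],
  squeeze=60,
)

```text
clock: 24.6
eef_pos: [0.588, -0.2272, 0.1712]
eef_rot: [3.14, 0.001, 1.49]
wrist_force: [5.4, -0.3, 1.8]
gripper_width: 0.0265
grasp_force: 60.0
```

play_rows(
  deltas=[
    [1,[0,0,-2],[0,0,0]],
    [1,[0,0,-3],[0,0,0]],
    [1,[0,0,-3],[0,0,0]],
    [1,[0,0,-3],[0,0,0]],
    [1,[0,0,-3],[0,0,0]],
    [1,[0,0,-1],[0,0,0]],
    [1,[0,0,-1],[0,0,0]],
    [1,[0,0,0],[0,0,0]],
    [1,[0,0,0],[0,0,0]],
  ],
)

```text
clock: 25.5
eef_pos: [0.5879, -0.2271, 0.1848]
eef_rot: [3.141, 0.0, 1.49]
wrist_force: [11.5, -3.6, -10.6]
gripper_width: 0.0268
grasp_force: 60.0
```

play_rows(
  deltas=[
    [1,[0,0,-1],[0,0,0]],
    [1,[0,0,-1],[0,0,0]],
    [1,[0,0,0],[0,0,0]],
    [1,[0,0,0],[0,0,0]],
    [1,[0,0,0],[0,0,0]],
    [1,[0,0,0],[0,0,0]],
    [1,[0,0,0],[0,0,0]],
    [1,[0,0,0],[0,0,0]],
  ],
)

```text
clock: 26.3
eef_pos: [0.5879, -0.2271, 0.1866]
eef_rot: [3.141, 0.0, 1.49]
wrist_force: [11.3, -3.2, -11.5]
gripper_width: 0.0266
grasp_force: 60.0
```

Run:
```python
from h import *
f,s=wristframe();g=manip.grab_frame('scene');t=manip.grab_frame('top')
a=cv2.resize(g['pixels'][150:330,250:430,::-1],(400,400));b=cv2.resize(t['pixels'][150:310,290:450,::-1],(400,400))
w=cv2.resize(f['pixels'][:300,:,::-1],(400,188))
o=np.zeros((590,800,3),np.uint8);o[:400]=np.hstack([a,b]);o[400:588,:400]=w
cv2.imwrite('pics/p7.png',o)
print(s['eef_pos'],s['wrist_force'],s['clock'])
```

```text
[ 0.58787643 -0.22708398  0.18663534] [ 11.30229423  -3.18443586 -11.51077085] 26.3
```

View pics/p7.png

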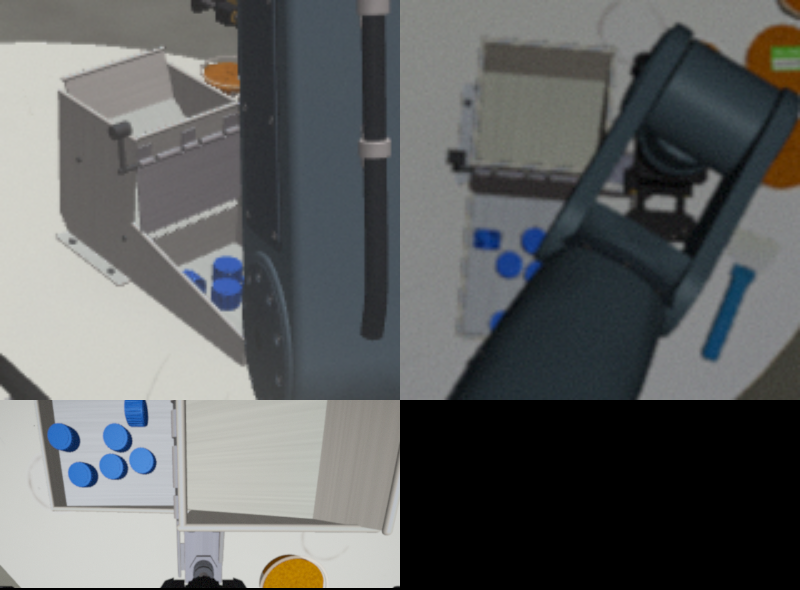

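Wrist view: all six caps lie in the tray, hopper empty, knob held. One last millimetre onto the stop, then hand in.

play_rows(
  deltas=[
    [1,[0,0,-0.7],[0,0,0]],
    [1,[0,0,0],[0,0,0]],
    [1,[0,0,0],[0,0,0]],
    [1,[0,0,0],[0,0,0]],
    [1,[0,0,0],[0,0,0]],
    [1,[0,0,0],[0,0,0]],
  ],
)

```text
clock: 27.05
eef_pos: [0.5879, -0.2271, 0.1872]
eef_rot: [3.141, 0.0, 1.49]
wrist_force: [11.2, -3.8, -11.3]
gripper_width: 0.0264
grasp_force: 60.0
```

```bash
python3 -c "
from bench import manip
s=manip.sense();print(s['eef_pos'],s['wrist_force'],s['grasp_force']);print(manip.job_done())"
```

```text
[ 0.58785099 -0.22708301  0.1872056 ] [ 11.22045983  -3.82532476 -11.32351605] 59.99875981360674
the job is handed in; nothing more can be done
None
```

I handed the job in at about 27 s of the 64 s allowed: the last pictures show all six caps in the tray, the scoop was set down clear of the feeder, and the plunger is still held about 16 mm up; no verdict came back.

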